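# Set and lock the mitre fence of the bench disc sander

### The arm

A 6-joint arm with a two-finger parallel gripper is mounted at the origin on the work surface. World frame = base frame: x ahead of the robot, y to its left, z up, the work surface at z = 0. Lengths are in m, angles in rad, forces in N, time in s.
With the tool pointing down it reaches from about 0.425 to 0.95 m from the base axis. Payload 3.5 kg.
Tool frame: the origin (TCP) lies on the front face of the gripper's body, between the roots of the fingers; the fingertips stand 73 mm ahead of it and the grasp point (between the pads) lies 54 mm ahead of it (arm.tcp_to_grasp is the distance from the TCP to the grasp point, in m); z points along the fingers, y is the line along which they close (so a half turn about z gives the same grasp; the last joint's range is limited). The gripper opens to 85 mm and grips with 20 to 120 N. Pads are 22 mm wide; open, the fingers measure 114 mm over their backs; the gripper's body (76 mm by 85 mm) begins 54 mm behind the grasp point. The pads swing forward as they close: fully open they stand 13 mm farther back than shut.
Start: joints at [1.065, 0.286, 1.577, -0, 1.279, -0.15], TCP at [0.235, 0.633, 0.304] pointing down, gripper open.
Joint ranges: [-2.77, 2.77], [-0.9, 2.22], [0.21, 2.48], [-1.53, 4.67], [0.24, 2.81], [-2.84, 2.84]. Speed limits (rad/s): [2.79, 2.79, 3.14, 3.14, 3.14, 3.14].

### API

Orientations are given as [roll, pitch, yaw] about the fixed x, y, z axes, in that order (R = Rz(yaw) Ry(pitch) Rx(roll)).
In Python, from rig import arm, jaws, kin, sensors, snapshot, camera_params gives the robot as it stands. Calls block until the motion is done:
- arm.goto(position, orientation): joint-space move of the TCP to a pose.
- arm.movel(position, ori=None, v=0.15, guard=None): straight line of the TCP; ori=None keeps the orientation; v is the mean speed in m/s. With guard (N) it stops when the force on the tool has changed by that much, and returns True; else False.
- arm.goto_joints(angles): joint-space move.
- jaws.command_gripper(opening): opening from 0.0 (shut) to 1.0 (fully open); the grip force is fixed at half the most; returns when the fingers have stopped.
- arm.hold(seconds).
- kin.ik(position, orientation): joint angles nearest the present ones, or None.
- sensors.read_state(): the state.
- snapshot(name): name is "side" or "top" or "wrist"; returns the picture (400x640x3 uint8, red, green, blue); there is no depth.
- camera_params(name): a dict with "camera_matrix" (3x3 intrinsics, pixels), "R" (3x3) and "t" (3): a world point X has camera coordinates R X + t. Camera axes: x right, y down, z forward; pixel columns grow to the right and rows downward; lengths in m; the calibration is good to about 2 mm. A picture is of the moment at which its call begins: read the wrist's pose just before it. camera_params takes no time and is no camera call; for the wrist camera it gives the pose at the moment of the call.
A pose or a line that the arm cannot do raises arm.Unreachable and nothing moves.
- arm.finish_job(): hands the job in; it is judged then, once.
The state is a dict: "t": time; "qpos": joint angles; "qd": joint speeds; "effort": joint torques, N m; "tool_pos": TCP position; "orientation": TCP orientation; "ft_force": force on the tool from outside, world axes, zero at the start; "moment": the same for the moment, N m; "finger_gap": opening from 0.0 (shut) to 1.0 (fully open); "finger_force": force on a finger pad.
Only numpy, scipy, OpenCV 4.12 (cv2) and the standard library are available. Lean on these libraries where they do the work, as an engineer would, in place of code of your own. Each camera call takes 0.05 s, during which the arm holds its last target. There are 200 camera calls.

### The job

Get the disc sander ready for mitring silver strip: swing its mitre fence round on its pin, with a push near its low end, until it stands right up against the steel 45-degree stop pin, then tighten the black clamp knob clockwise until its torque limiter clicks, and stop: one click is enough, two or three do no harm, a fourth is too many. Leave the fence against its stop, and do not shift the other things on the bench.

Things in the scene. Friction and masses are not known exactly. Their poses are not given: they have to be found in the camera images.
- table_center (a point): Centre of the face of the disc sander's aluminium table: 250 mm wide, 190 mm deep, leant at 30 degrees. Axes: x uphill along the face to its high edge, where the vertical sanding disc stands (150 mm across, guard 168 mm, motor behind it); y along its width, to the left looking uphill; z square to the face, upwards. Fixed; the centre is 105 mm above the bench.
- fence_pin (a point): Foot of the fixed pin the mitre fence turns on, on the table's face. Axes are the fence's and turn with it: z square to the table, x along the fence to its high end; at joint fence = 0 they equal the table's. Fence: aluminium bar along x, 80 mm either side of the pin, from y = +8 to +18 mm, 24.5 mm high; on its -y side a flat half-round plate, 78 mm radius, 5.5 mm high, with an arc slot.
- fence_low_end (a point): Point on the +y face of the fence bar near its low end (the end away from the disc): 10 mm from the end, 12.5 mm above the table; in the fence's axes 70 mm from the pin along -x and 18 mm along +y. Pushed here towards the fence's -y, the fence turns to the stop; the table beside this face is bare. Axes as for fence_pin.
- fence (a joint): Heading of the fence on its pin, rad: 0 = square to the disc, growing counter-clockwise seen from above the table (low end moves to the table's -y, high end to +y); 0.785 = bar hard against the stop pin, the end of its travel. Starts between -0.35 and 0.30. It turns against friction (0.18 N m, 2 to 3 N at the low end) and stays where it is left.
- stop_pin (a point): Centre of the top of the fixed 45-degree stop, a steel pin 12 mm across standing 26 mm out of the table, which the high half of the bar meets at joint fence = 0.785. Its axes are the table's.
- knob_center (a point): Centre of the black ribbed clamp knob: a round barrel, 43 mm across (46 over the ribs), 36 mm tall, its axis square to the table (30 degrees from vertical). The point is on the axis, 45 mm above the table, 60 mm from the pin; it never shifts. z is the axis, upwards; x and y turn with the knob. Grip it at any angle. Under it: a collar 26 mm across with a lug (to 22 mm) that turns with the screw.
- clamp_screw (a joint): Turn of the clamp screw, rad: negative while loose (-2.8 to -0.6 at the start: the turn still to go), 0 = screwed home. It grows as the knob is turned clockwise seen from above it. It takes about 0.12 N m to turn and stays where it is left.
- clamp_knob (a joint): Turn of the knob relative to the screw, rad, clockwise positive. Near 0 until the screw is home, as the knob carries the screw round. With the screw home the torque climbs to about 0.4 N m, then the limiter lets go and the knob slips on over the screw, one click every 0.524 rad: about 0.52 after one click, 1.05 after two, 1.57 after three; it stays where it is left.
- sanding_stick: Flat wooden sanding stick, 190 x 26 x 10 mm, lying on the bench in front of the sander; leave alone. Origin: centre of its underside.
- cleaning_stick: Tan rubber abrasive-cleaning stick, 110 x 34 x 34 mm, lying beside the sander; leave alone. Origin: centre of its underside.
- brass_brush: Wooden hand brush, 160 x 18 x 20 mm, lying beside the sander; leave alone. Origin: centre of its underside.
- glue_stick: White tube, 28 mm across, 90 mm tall, standing; leave alone. Origin: centre of its underside.
- spirit_bottle: Small glass bottle, 42 mm across, 85 mm tall, standing; leave alone. Origin: centre of its underside.
- hammer: Hammer, 230 mm long, lying; leave alone. Origin: centre of its underside.
- tub: Closed pale plastic tub, 138 x 108 x 51 mm; leave alone. Origin: centre of its underside.

How it is judged:
By the outcome, as a careful person would: the job done as asked, in the order asked, and still so for the second after the job is handed in, with the robot touching nothing.
It also fails if it takes over 72 s, if anything falls off the work surface, if the arm or the gripper's body presses on something with over 40 N, if the wrist force passes 120 N, or if a joint passes its speed limit or range.

## Working session

There is one attempt and no reset: what is moved stays moved. The work goes in short steps, each a Python script; the robot and the scene stay as the last script left them, time stands still between calls to the robot, and variables do not carry over. Pictures are saved under pics/ and viewed, at most 10 in all, crops included, and the job is handed in when it is done.

```bash
mkdir -p pics; ls; python3 - <<'E'
from rig import *
import cv2,numpy as np
np.set_printoptions(precision=4,suppress=True)
for n in ["top","side"]:
    im=snapshot(n); cv2.imwrite(f"pics/{n}0.png",im[:,:,::-1]); p=camera_params(n)
    print(n,p["camera_matrix"].tolist(),"C",-p["R"].T@p["t"]); print(p["R"])
print(sensors.read_state())
E
```

```text
pics
top [[492.61209873914123, 0.0, 326.13227045198687], [0.0, 492.61209873914123, 190.24894604034927], [0.0, 0.0, 1.0]] C [ 0.3234 -0.0322  1.4052]
[[ 0.0011 -0.9999 -0.0106]
 [-0.9857  0.0007 -0.1682]
 [ 0.1682  0.0107 -0.9857]]
side [[378.7060407522656, 0.0, 321.66574843376276], [0.0, 378.7060407522656, 193.66882705845939], [0.0, 0.0, 1.0]] C [ 0.0191 -0.9058  0.753 ]
[[ 0.8693 -0.4938  0.0194]
 [-0.2446 -0.4641 -0.8514]
 [ 0.4294  0.7354 -0.5242]]
{'t': 0.1, 'qpos': array([ 1.065 ,  0.2871,  1.5781, -0.    ,  1.2786, -0.15  ]), 'qd': array([-0.0002, -0.0014, -0.0041, -0.0005,  0.0013, -0.0012]), 'effort': array([  0.0008, -40.729 , -29.3703,  -0.0001,   0.0034,  -0.    ]), 'tool_pos': array([0.2349, 0.6323, 0.3027]), 'orientation': array([-3.1395, -0.0003,  2.7858]), 'ft_force': array([-0.5129,  0.9854, -0.1593]), 'moment': array([0.0156, 0.0158, 0.0095]), 'finger_force': 0.0, 'finger_gap': 1.004652228488822}
```

View pics/top0.png

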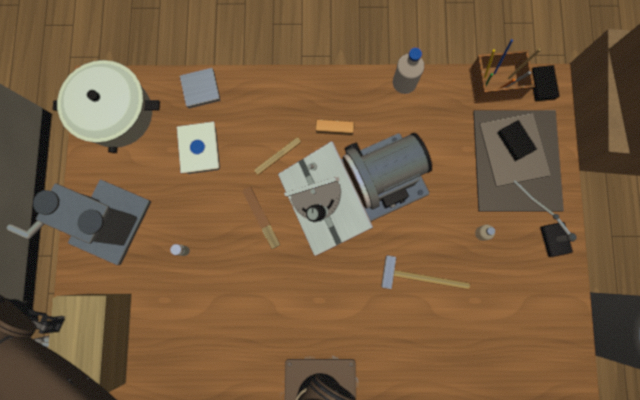

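View pics/side0.png

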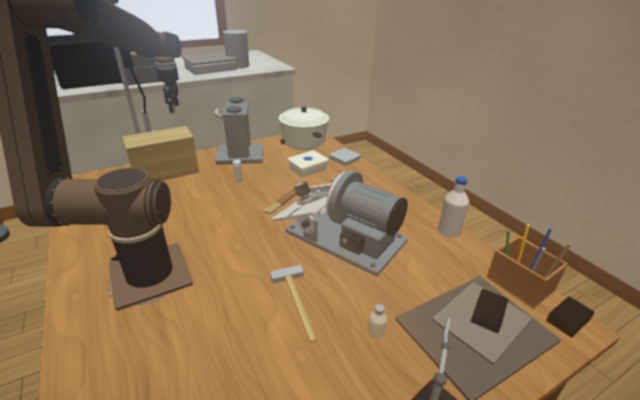

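```bash
cat > h.py <<'E'
import numpy as np,cv2
from rig import *
from scipy.spatial.transform import Rotation as Ro
np.set_printoptions(precision=4,suppress=True)
def proj(p,X):
    c=np.atleast_2d(X)@p["R"].T+p["t"]; q=c@p["camera_matrix"].T
    return q[:,:2]/q[:,2:]
def ray(p,uv):
    d=p["R"].T@np.linalg.solve(p["camera_matrix"],[uv[0],uv[1],1]); return -p["R"].T@p["t"],d
def onplane(p,uv,P0,n):
    C,d=ray(p,uv); return C+d*np.dot(P0-C,n)/np.dot(d,n)
def Rt(psi):  # table axes: x uphill
    h=np.array([np.cos(psi),np.sin(psi),0]);z=np.array([0,0,1.])
    x=h*np.cos(np.pi/6)+z*.5; y=np.cross(z,h); return np.c_[x,y,np.cross(x,y)]
E
python3 - <<'E'
from h import *
im=cv2.imread("pics/top0.png")[125:260,265:440]
cv2.imwrite("pics/topc.png",cv2.resize(im,None,fx=4.4,fy=4.4,interpolation=cv2.INTER_CUBIC))
p=camera_params("top"); print(onplane(p,(325,198),np.array([0,0,.105]),np.array([0,0,1.])))
w=camera_params("wrist"); s=sensors.read_state(); T=Ro.from_euler("xyz",s["orientation"]).as_matrix()
print("cam in tool",T.T@(-w["R"].T@w["t"]-s["tool_pos"])); print(T.T@w["R"].T); print(w["camera_matrix"])
E
```

```text
[ 0.5243 -0.0151  0.105 ]
cam in tool [ 0.0833  0.0001 -0.0696]
[[ 0.0001 -0.9468 -0.3219]
 [ 1.      0.0004 -0.0007]
 [ 0.0008 -0.3219  0.9468]]
[[328.6526   0.     318.6438]
 [  0.     328.6526 210.2971]
 [  0.       0.       1.    ]]
```

View pics/topc.png

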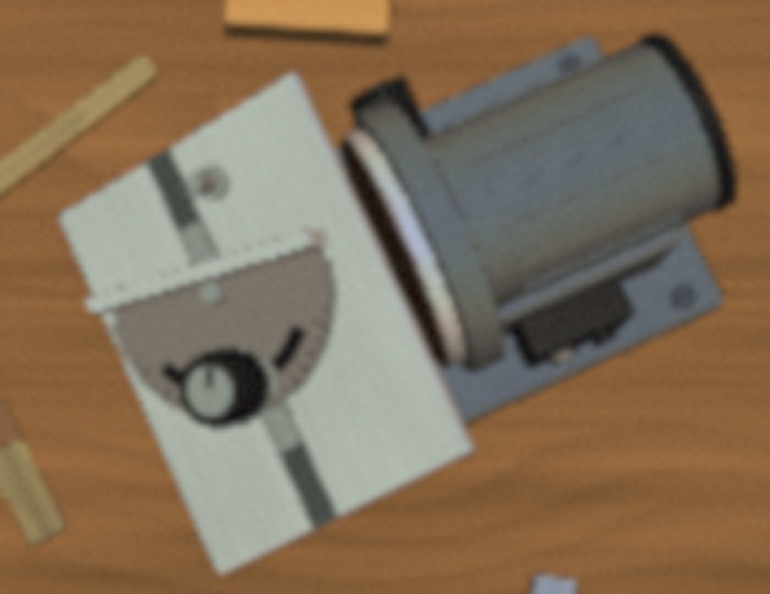

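```bash
cat > fit0.py <<'E'
from h import *
from scipy.optimize import least_squares
p=camera_params("top"); cv=lambda a:np.array(a)/4.4+[265,125]
cor=cv([[62,215],[297,72],[472,452],[220,573]])
loc=np.array([[-.095,.125,0],[.095,.125,0],[.095,-.125,0],[-.095,-.125,0]])
f=lambda v:(proj(p,loc@Rt(v[2]).T+[v[0],v[1],.105])-cor).ravel()
r=least_squares(f,[.524,-.015,-1.08]); print(r.x,r.fun)
P0=np.array([r.x[0],r.x[1],.105]);R=Rt(r.x[2])
for n,uv,h in [("pin",(211,291),.012),("knobtop",(210,390),.063),("stop",(212,183),.026),("low",(88,305),.0245),("high",(325,237),.0245)]:
    print(n,1e3*R.T@(onplane(p,cv(uv),P0+R[:,2]*h,R[:,2])-P0))
E
python3 fit0.py; python3 - <<'E'
from h import *
R=Rt(-1.08)
for yaw in np.arange(-3,3.2,.5):
    c,s=np.cos(yaw),np.sin(yaw)
    x=c*R[:,0]+s*R[:,1]; z=-R[:,2]; T=np.c_[x,np.cross(z,x),z]
    P=np.array([.52,-.015,.105])
    o=Ro.from_matrix(T).as_euler("xyz"); 
    q=[kin.ik(P+R[:,2]*h,o) for h in (.1,.3)]; print(yaw,q[0],q[1])
E
```

```text
[ 0.5206 -0.0112 -1.1501] [-0.368  -0.3981  0.0195 -0.3551  0.4702  0.1216 -0.1668  0.586 ]
pin [-12.5907  31.277   12.    ]
knobtop [-12.6871 -29.394   63.    ]
stop [25.3432 85.6149 26.    ]
low [-88.6547  58.9999  24.5   ]
high [77.2952 23.8444 24.5   ]
-3.0 [ 0.0134 -0.0133  2.1805 -0.6473  0.8278 -0.2072] [ 0.2215 -0.2556  2.0573 -0.5354  1.2369 -0.2582]
-2.5 [ 0.0134 -0.0133  2.1805 -0.6473  0.8278 -0.7072] [ 0.2215 -0.2556  2.0573 -0.5354  1.2369 -0.7582]
-2.0 [ 0.0134 -0.0133  2.1805 -0.6473  0.8278 -1.2072] [ 0.2215 -0.2556  2.0573 -0.5354  1.2369 -1.2582]
-1.5 [ 0.0134 -0.0133  2.1805 -0.6473  0.8278 -1.7072] [ 0.2215 -0.2556  2.0573 -0.5354  1.2369 -1.7582]
-1.0 [ 0.0134 -0.0133  2.1805 -0.6473  0.8278 -2.2072] [ 0.2215 -0.2556  2.0573 -0.5354  1.2369 -2.2582]
-0.5 [ 0.0134 -0.0133  2.1805 -0.6473  0.8278 -2.7072] [ 0.2215 -0.2556  2.0573 -0.5354  1.2369 -2.7582]
0.0 None None
0.5 [ 0.0134 -0.0133  2.1805 -0.6473  0.8278  2.5759] [ 0.2215 -0.2556  2.0573 -0.5354  1.2369  2.525 ]
1.0 [ 0.0134 -0.0133  2.1805 -0.6473  0.8278  2.0759] [ 0.2215 -0.2556  2.0573 -0.5354  1.2369  2.025 ]
1.5 [ 0.0134 -0.0133  2.1805 -0.6473  0.8278  1.5759] [ 0.2215 -0.2556  2.0573 -0.5354  1.2369  1.525 ]
2.0 [ 0.0134 -0.0133  2.1805 -0.6473  0.8278  1.0759] [ 0.2215 -0.2556  2.0573 -0.5354  1.2369  1.025 ]
2.5 [ 0.0134 -0.0133  2.1805 -0.6473  0.8278  0.5759] [ 0.2215 -0.2556  2.0573 -0.5354  1.2369  0.525 ]
3.0 [ 0.0134 -0.0133  2.1805 -0.6473  0.8278  0.0759] [ 0.2215 -0.2556  2.0573 -0.5354  1.2369  0.025 ]
```

```bash
cat >> h.py <<'E'
V=np.array([0.5206,-0.0112,-1.1501])
P0=np.array([V[0],V[1],.105]); R=Rt(V[2])
def W(l): return P0+R@np.array(l)          # table coords (m) -> world
def tool(yaw):                              # tool pointing into table, tool x at yaw in table plane
    x=np.cos(yaw)*R[:,0]+np.sin(yaw)*R[:,1]; z=-R[:,2]
    return Ro.from_matrix(np.c_[x,np.cross(z,x),z]).as_euler("xyz")
E
python3 - <<'E'
from h import *
import json
arm.goto(W([0,.025,.22]),tool(-3.0)); arm.hold(.2)
p=camera_params("wrist"); im=snapshot("wrist")
print(sensors.read_state()["t"])
json.dump({k:p[k].tolist() for k in p if k in("camera_matrix","R","t")},open("w1.json","w"))
cv2.imwrite("pics/w1.png",im[:,:,::-1])
cv2.imwrite("pics/w1v.png",cv2.resize(im[:,:,::-1],(800,500),interpolation=cv2.INTER_CUBIC))
E
```

```text
2.575
```

View pics/w1v.png

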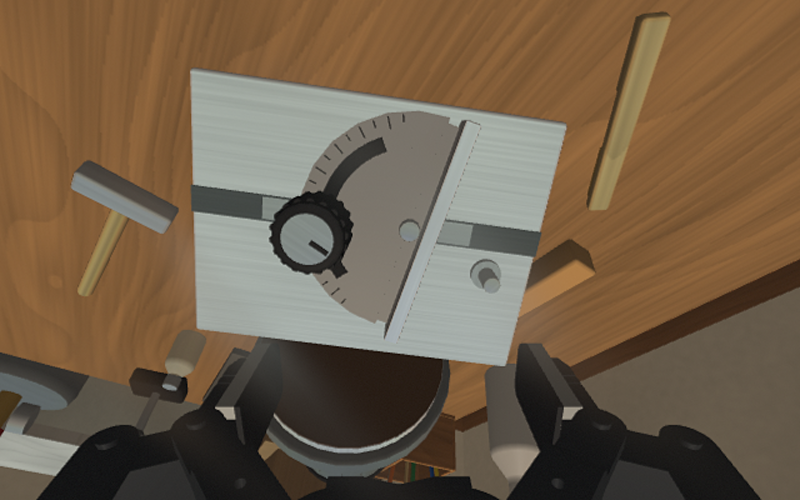

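```bash
cat > fit1.py <<'E'
from h import *
from scipy.optimize import least_squares
import json
w={k:np.array(v) for k,v in json.load(open("w1.json")).items()}
cv=lambda a:np.array(a)/1.25
cor=cv([[566,125],[505,365],[198,328],[191,70]])
loc=np.array([[-.095,.125,0],[.095,.125,0],[.095,-.125,0],[-.095,-.125,0]])
for fz in (0,1):
    f=lambda v:(proj(w,loc@Rt(v[2]).T+[v[0],v[1],.105+fz*v[3]])-cor).ravel()
    r=least_squares(f,[.52,-.011,-1.15,0]); print(r.x,r.fun)
    P0=np.array([r.x[0],r.x[1],.105+fz*r.x[3]]);R=Rt(r.x[2])
    for n,uv,h in [("pin",(409,230),.0065),("knobtop",(308,237),.063),("stopfoot",(485,272),.0),("stoptop",(491,284),.026),("lowL",(467,121),.0245),("lowR",(480,126),.0245),("highL",(387,336),.0),("highR",(399,339),.0)]:
        print(n,1e3*R.T@(onplane(w,cv(uv),P0+R[:,2]*h,R[:,2])-P0))
im=cv2.imread("pics/w1.png")[80:280,230:430]
cv2.imwrite("pics/w1c.png",cv2.resize(im,None,fx=3,fy=3,interpolation=cv2.INTER_CUBIC))
E
python3 fit1.py
```

```text
[ 0.5209 -0.0087 -1.1408  0.    ] [ 2.0901 -0.1654  1.0504  3.2845 -1.8456  2.8799 -1.7692 -0.299 ]
pin [-11.0046  29.686    6.5   ]
knobtop [-13.1617 -29.8342  63.    ]
stopfoot [14.8694 90.9305 -0.    ]
stoptop [14.3026 89.8412 26.    ]
lowL [-87.6569  53.8969  24.5   ]
lowR [-85.884  62.29   24.5  ]
highL [78.2373 25.0968 -0.    ]
highR [79.5893 34.8541 -0.    ]
[ 0.5214 -0.0106 -1.1412 -0.0041] [-0.2491 -0.5799 -0.3026  0.5098 -0.0826  0.362   0.5472 -0.1393]
pin [-9.5761 30.2574  6.5   ]
knobtop [-11.4815 -30.4008  63.    ]
stopfoot [16.6637 92.4678  0.    ]
stoptop [16.2362 91.4749 26.    ]
lowL [-87.4723  54.8753  24.5   ]
lowR [-85.6716  63.4131  24.5   ]
highL [81.0406 25.618   0.    ]
highR [82.4118 35.5287 -0.    ]
```

View pics/w1c.png

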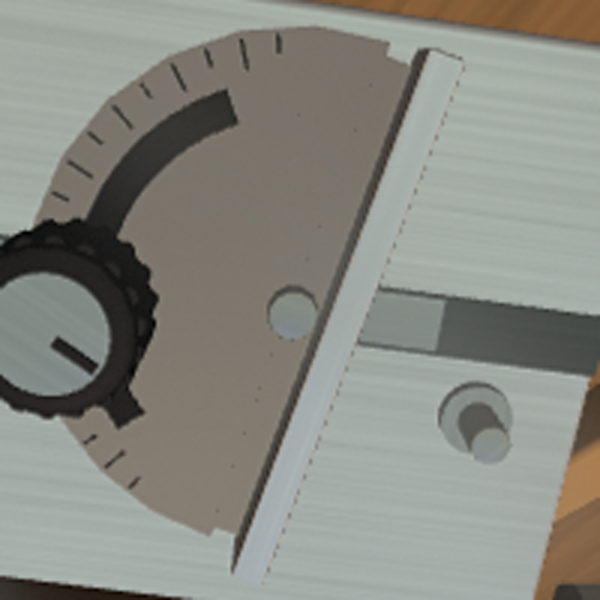

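```bash
sed -i 's/^V=.*/V=np.array([0.521,-0.011,-1.143])/' h.py; cat >> h.py <<'E'
PIN=np.array([-.0103,.030])
def fen(th,xy):
    c,s=np.cos(th),np.sin(th); return PIN+np.array([[c,-s],[s,c]])@np.array(xy)
def pose(th,d,h): return W([*fen(th,[-.070,.018+d]),h]),tool(th+np.pi/2)
E
cat > push.py <<'E'
from h import *
import json
w={k:np.array(v) for k,v in json.load(open("w1.json")).items()}
a,b=[R.T@(onplane(w,np.array(uv)/3+[230,80],W([0,0,.0245]),R[:,2])-P0) for uv in [(446,55),(249,578)]]
th0=np.arctan2(*(b-a)[[1,0]]); print("th0",th0,a,b)
for th in (th0,.3,.8):
    for h in (.13,.081): assert kin.ik(*pose(th,.03,h)) is not None
jaws.command_gripper(0.0)
arm.goto(*pose(th0,.04,.13))
print("down",arm.movel(pose(th0,.04,.081)[0],v=.08,guard=6))
f0=sensors.read_state()["ft_force"]
hit=arm.movel(pose(th0,.002,.081)[0],v=.03,guard=1.5)
s=sensors.read_state(); l=R.T@(s["tool_pos"]-P0); c,n=np.cos(th0),np.sin(th0)
d=(np.array([-n,c])@(l[:2]-PIN))-.018
print("hit",hit,"d",d,"h",l[2],"f",R.T@(s["ft_force"]-f0),s["t"])
json.dump({"th0":th0,"d":d,"f0":f0.tolist()},open("p.json","w"))
E
python3 push.py
```

```text
th0 -0.1903157166515716 [-0.0891  0.0588  0.0245] [0.0669 0.0287 0.0245]
down False
hit True d 0.010387546562254574 h 0.08073517034855161 f [-0.1195 -0.1065  0.5986] 6.8333
```

```bash
cat > push2.py <<'E'
from h import *
import json
p=json.load(open("p.json")); f0=np.array(p["f0"]); d=p["d"]
def step(th,v):
    P,o=pose(th,d,.081); arm.movel(P,ori=o,v=v)
    s=sensors.read_state(); f=R.T@(s["ft_force"]-f0)
    n=np.array([-np.sin(th),np.cos(th),0]); return f@n,f,s
for th in list(np.arange(p["th0"]+.08,.70,.08))+list(np.arange(.70,.86,.012)):
    fn,f,s=step(th,.05 if th<.7 else .02)
    l=R.T@(s["tool_pos"]-P0)
    print(round(th,3),"fn %.2f"%fn,f, "lag mm",1e3*(l-R.T@(pose(th,d,.081)[0]-P0)),"t %.1f"%s["t"])
    if fn>9: break
E
python3 push2.py
```

```text
-0.11 fn 0.26 [0.8352 0.1652 0.7567] lag mm [0.0204 0.1391 0.181 ] t 7.1
-0.03 fn 1.05 [-0.1678  1.056   1.1649] lag mm [-0.0817  0.0318 -0.0062] t 7.4
0.05 fn 0.92 [-0.5562  0.8941  0.7978] lag mm [-0.1209 -0.0744 -0.085 ] t 7.6
0.13 fn 0.85 [-1.2908  0.6915  0.2006] lag mm [-0.1043 -0.1537 -0.1174] t 7.9
0.21 fn -0.42 [ 0.1378 -0.4022  0.1538] lag mm [-0.0547 -0.1626 -0.1155] t 8.2
0.29 fn 0.60 [-1.491   0.1819 -0.501 ] lag mm [-0.0434 -0.161  -0.0936] t 8.4
0.37 fn 0.33 [-0.4432  0.1794 -0.334 ] lag mm [-0.0262 -0.1579 -0.1059] t 8.7
0.45 fn 1.23 [-1.0687  0.8478 -0.0897] lag mm [-0.0179 -0.1363 -0.0874] t 9.0
0.53 fn 1.59 [-1.4668  0.9801  0.0622] lag mm [-0.0303 -0.137  -0.0923] t 9.2
0.61 fn 1.50 [-2.0142  0.4216 -0.1179] lag mm [-0.0316 -0.1364 -0.0863] t 9.5
0.69 fn 0.67 [-0.1039  0.7792 -1.0405] lag mm [-0.0064 -0.1143 -0.0736] t 9.8
0.7 fn 2.17 [-1.8949  1.2435 -1.0082] lag mm [-0.1753  0.1572 -0.0548] t 10.0
0.712 fn 2.82 [-2.4864  1.5749 -1.6479] lag mm [-0.0724  0.0209 -0.0587] t 10.3
0.724 fn 2.41 [-2.1159  1.3453 -2.3776] lag mm [ 0.0007 -0.107  -0.0443] t 10.5
0.736 fn 2.97 [-2.7394  1.5311 -3.3516] lag mm [-0.0941  0.1077  0.003 ] t 10.8
0.748 fn 6.92 [-4.852   4.9323 -3.7926] lag mm [-0.3844  0.6032  0.0113] t 11.0
0.76 fn 8.48 [-6.0766  5.9298 -4.816 ] lag mm [-0.6367  1.1616  0.0533] t 11.3
0.772 fn 12.52 [-7.5684 10.108  -6.1486] lag mm [-0.9966  1.7109  0.0924] t 11.5
```

```bash
python3 - <<'E'
from h import *
import json
p=json.load(open("p.json")); d=p["d"]
arm.movel(pose(.772,d+.03,.081)[0],v=.08)
arm.movel(pose(.772,d+.03,.16)[0],v=.15)
jaws.command_gripper(1.0)
arm.goto(W([0,.02,.21]),tool(-2.0)); arm.hold(.2)
q=camera_params("wrist"); im=snapshot("wrist"); print(sensors.read_state()["t"])
json.dump({k:q[k].tolist() for k in("camera_matrix","R","t")},open("w2.json","w"))
cv2.imwrite("pics/w2.png",im[:,:,::-1])
c=proj(q,W([0,.03,0]))[0].astype(int); x,y=max(0,min(c[0]-150,340)),max(0,min(c[1]-110,180)); print("crop",x,y)
cv2.imwrite("pics/w2c.png",cv2.resize(im[y:y+220,x:x+300,::-1],None,fx=2.6,fy=2.6,interpolation=cv2.INTER_CUBIC))
E
```

```text
15.6333
crop 172 97
```

View pics/w2c.png

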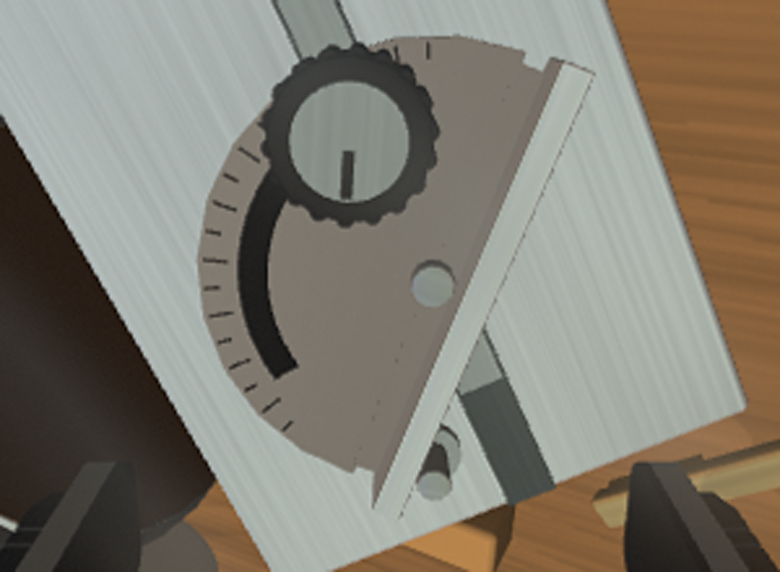

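```bash
cat > grip.py <<'E'
from h import *
import json
w1,w2=[{k:np.array(v) for k,v in json.load(open(f)).items()} for f in("w1.json","w2.json")]
ks=[R.T@(onplane(w,uv,W([0,0,.063]),R[:,2])-P0) for w,uv in((w1,np.array([308,237])/1.25),(w2,np.array([348,139])/2.6+[172,97]))]
print("knob",ks)
k=np.mean(ks,axis=0)[:2]; o=tool(-.75)
q=kin.ik(W([*k,.101]),o); print(q)
arm.goto(W([*k,.15]),o)
print(arm.movel(W([*k,.101]),v=.08,guard=6)); arm.hold(.15)
s=sensors.read_state(); m0=s["moment"];f0=s["ft_force"]
jaws.command_gripper(0.0); arm.hold(.1)
s=sensors.read_state()
print(s["finger_gap"],s["finger_force"],"f",R.T@(s["ft_force"]-f0),"m",R.T@(s["moment"]-m0),R.T@(s["tool_pos"]-P0),s["qpos"],s["t"])
json.dump({"m0":m0.tolist(),"f0":f0.tolist()},open("g.json","w"))
E
python3 grip.py
```

```text
knob [array([-0.0147, -0.0293,  0.063 ]), array([-0.014 , -0.0299,  0.063 ])]
[ 0.0311 -0.0523  2.232  -0.6554  0.8581 -2.3763]
False
0.49089721111933865 60.37439703941345 f [-0.7072 -1.1707  5.068 ] m [-0.1555  0.1161  0.079 ] [-0.0141 -0.0293  0.1015] [ 0.0314 -0.0528  2.2314 -0.6554  0.8585 -2.3764] 18.2583
```

```bash
cat > turn.py <<'E'
from h import *
import json,sys
g=json.load(open("g.json")); m0=np.array(g["m0"]);f0=np.array(g["f0"])
q=sensors.read_state()["qpos"].copy(); 
if "q" in g: q=np.array(g["q"])
pk=0; out=[]; maxturn=float(sys.argv[1]); q0=q[5]
while q[5]-q0<maxturn and q[5]<2.7:
    q[5]+=.06; arm.goto_joints(q); s=sensors.read_state()
    m=R[:,2]@(s["moment"]-m0); F=np.linalg.norm(s["ft_force"]-f0)
    out.append("%.2f:%.2f/%.0f"%(s["qpos"][5],m,F)); pk=max(pk,abs(m))
    if F>25 or (pk>.3 and abs(m)<pk-.12): break
g["q"]=q.tolist(); json.dump(g,open("g.json","w"))
print(*out); print("t",s["t"],"gap",s["finger_gap"],"f",R.T@(s["ft_force"]-f0))
E
python3 turn.py 4.0
```

```text
-2.32:-0.12/3 -2.26:-0.11/3 -2.20:-0.14/2 -2.14:-0.09/3 -2.08:-0.10/3 -2.02:-0.15/2 -1.96:-0.12/2 -1.90:-0.16/4 -1.84:-0.09/2 -1.78:-0.14/2 -1.72:-0.14/3 -1.66:-0.11/2 -1.60:-0.16/3 -1.54:-0.15/3 -1.48:-0.13/4 -1.42:-0.16/4 -1.36:-0.10/5 -1.30:-0.14/5 -1.24:0.06/6 -1.18:0.14/6 -1.12:0.25/6 -1.06:0.40/6 -1.00:-0.12/5
t 24.0083 gap 0.4877478582631594 f [ 4.8645  1.2412 -0.6283]
```

```bash
python3 turn.py 0.24
```

```text
-0.94:-0.16/7 -0.88:-0.13/5 -0.82:-0.10/7 -0.76:-0.07/7
t 25.0083 gap 0.4881972036677946 f [ 6.7256  2.4219 -1.0352]
```

```bash
cat > look.py <<'E'
from h import *
import json,sys
n=sys.argv[1]
jaws.command_gripper(1.0); arm.hold(.1)
l=R.T@(sensors.read_state()["tool_pos"]-P0)
arm.movel(W([l[0],l[1],.16]),v=.12)
arm.goto(W([0,.02,.21]),tool(-2.0)); arm.hold(.2)
q=camera_params("wrist"); im=snapshot("wrist"); print(sensors.read_state()["t"])
cv2.imwrite(f"pics/{n}.png",cv2.resize(im[97:317,172:472,::-1],None,fx=2.6,fy=2.6,interpolation=cv2.INTER_CUBIC))
E
python3 look.py w3
```

```text
26.95
```

View pics/w3.png

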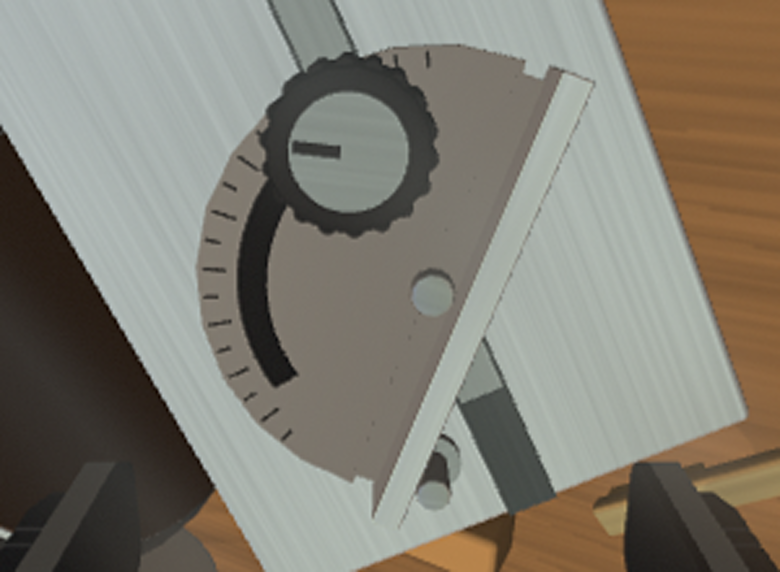

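```bash
python3 -c "
from rig import arm
print(arm.finish_job())"
```

```text
the job is handed in; nothing more can be done
None
```

The job is handed in at about 27 s: the last wrist picture shows the fence against the 45° stop pin. The clamp knob was turned clockwise until one limiter click showed in the torque (peak 0.40 N m, then a sharp drop), and I felt no contact with anything else on the bench.

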